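# Offcuts in order of height on the rack

## Task

Tidy the four metal offcuts onto the offcut rack in order of height: stand each upright in the middle of its own pad, the tallest on the pad next to the red end stop and then down to the shortest at the grey end. Leave the white oil bottle standing where it is, and let go of everything.

Things in the scene. Friction and masses are not known exactly. Their poses are not given: they have to be found in the camera images.
- box_section: square aluminium tube offcut standing on end, 40 x 40 mm and 165 mm high, walls 4 mm, open at the top; the tallest. Loose, about 0.25 kg. Origin in the middle of its foot, z up, x and y square to its faces
- rust_tube: brown rusty round tube standing on end, 33 mm across and 125 mm high; second tallest. Solid to the touch, loose, about 0.28 kg. Origin in the middle of its foot, z up
- steel_block: dark grey, rust-spotted rectangular steel bar offcut standing on end, 20 mm (its x) by 32 mm (its y) and 85 mm high; third. Loose, about 0.42 kg. Origin in the middle of its foot, z up
- coupling: short wide brown rusty tube piece standing on end, 50 mm across and 42 mm high; the shortest. Solid to the touch, loose, about 0.35 kg. Origin in the middle of its foot, z up
- pad_a: left-hand pad: black rubber pad with a white outline, 60 x 60 x 3 mm, fixed on the deck of the wooden rack; origin in the middle of its underside, 55 mm above the bench (pad top at 58 mm). Pads a, b, c, d stand in a straight row from left (+y) to right, 90 mm apart; a pad's x is square to the row (away from the robot), its y along it
- pad_b: second pad from the left: black rubber pad with a white outline, 60 x 60 x 3 mm, fixed on the deck of the wooden rack; origin in the middle of its underside, 55 mm above the bench (pad top at 58 mm). Low strips (3 mm over the deck) lie between the pads; a low rail (top 63 mm above the bench) runs 72 mm behind the row. The deck's front edge is 52 mm before it
- pad_c: third pad from the left: black rubber pad with a white outline, 60 x 60 x 3 mm, fixed on the deck of the wooden rack; origin in the middle of its underside, 55 mm above the bench (pad top at 58 mm). Turned as pad a
- pad_d: right-hand pad: black rubber pad with a white outline, 60 x 60 x 3 mm, fixed on the deck of the wooden rack; origin in the middle of its underside, 55 mm above the bench (pad top at 58 mm). Turned as pad a
- stop_red: red painted end stop of the rack, 94 x 14 mm and 34 mm high (top 89 mm above the bench), fixed 56 mm beyond the last pad at either the left or the right end of the row; a grey stop of the same shape is at the other end. Origin in the middle of its underside
- oil_bottle: white plastic oil bottle, 45 mm across and 108 mm high, standing loose among the offcuts; it stays where it is. Origin in the middle of its foot, z up
Things that resemble listed ones, but are neither listed nor needed, are in the scene too. What is shaped like the oil_bottle but turquoise is not meant.

How it is judged (in metres and radians):
At the end, for the whole second after the job is handed in: Counted from the red end stop, the four pads carry the box section, the rusty tube, the steel block and the coupling; each stands upright (within 0.1 rad) on its pad with its middle within 15 mm of the pad's middle, at rest and released; the oil bottle stands within 40 mm of its first place (((horizontal distance between stop_red and pad_a below 0.1 m and horizontal distance between box_section and pad_a below 0.015 m and z of box_section in the frame of pad_a below 0.01 m and horizontal distance between rust_tube and pad_b below 0.015 m and z of rust_tube in the frame of pad_b below 0.01 m and horizontal distance between steel_block and pad_c below 0.015 m and z of steel_block in the frame of pad_c below 0.01 m and horizontal distance between coupling and pad_d below 0.015 m and z of coupling in the frame of pad_d below 0.01 m) or (horizontal distance between stop_red and pad_d below 0.1 m and horizontal distance between box_section and pad_d below 0.015 m and z of box_section in the frame of pad_d below 0.01 m and horizontal distance between rust_tube and pad_c below 0.015 m and z of rust_tube in the frame of pad_c below 0.01 m and horizontal distance between steel_block and pad_b below 0.015 m and z of steel_block in the frame of pad_b below 0.01 m and horizontal distance between coupling and pad_a below 0.015 m and z of coupling in the frame of pad_a below 0.01 m)) and angle between each of box_section, rust_tube, steel_block, coupling's own z axis and vertical below 0.1 rad and linear speed of each of box_section, rust_tube, steel_block, coupling below 0.02 m/s and contact force between the fingers and box_section below 0.1 N and contact force between the fingers and rust_tube below 0.1 N and contact force between the fingers and steel_block below 0.1 N and contact force between the fingers and coupling below 0.1 N and angle between oil_bottle's own z axis and vertical below 0.2 rad and distance of oil_bottle from where it was at the start of the episode below 0.04 m); the robot touches nothing.
It fails at once if the oil bottle is knocked over or pushed more than 40 mm (angle between oil_bottle's own z axis and vertical above 0.5 rad or distance of oil_bottle from where it was at the start of the episode above 0.04 m).
It also fails if it takes over 112 s, if anything falls off the work surface, if the arm or the gripper's body presses on something with over 40 N, if the wrist force passes 120 N, or if a joint passes its speed limit or range.

## Robot

A 6-joint arm with a two-finger parallel gripper is mounted at the origin on a cart in front of the work surface, level with it; the furniture and walls round the work are solid. World frame = base frame: x ahead of the robot, y to its left, z up, the work surface at z = 0. Lengths are in m, angles in degrees, forces in N, time in s.
With the tool pointing down it reaches from about 0.375 to 0.9 m from the base axis. Payload 3.1 kg.
Tool frame: the origin (TCP) lies at the very end of the fingers, on their centre line; the grasp point (between the pads) lies 19 mm behind it; z points along the fingers, y is the line along which they close (so a half turn about z gives the same grasp; the last joint's range is limited). The gripper opens to 87 mm and grips with 3 to 60 N. Pads are 19 mm wide; open, the fingers measure 117 mm over their backs; the gripper's body (75 mm by 190 mm) begins 51 mm behind the grasp point.
Start: joints at [-10.227, 30.224, 82.088, -0, 67.689, -10.227], TCP at [0.625, 0, 0.223] pointing down, gripper open.
Joint ranges: [-176.69, 176.69], [-43.24, 126.21], [12.49, 139.97], [-82, 262], [0, 151.66], [-163.58, 163.58]. Speed limits (degrees/s): [159.86, 159.86, 180, 180, 180, 180].

## Interface

Orientations are given as a 3x3 rotation matrix whose columns are the frame's x, y, z axes.
In Python, from rig import bot gives the robot as it stands.
- The arm moves only by the tool move_arm, never from a script. Its argument "increments" is a list of rows, each an object with "xyz": the shift along the tool's x, y, z in mm, a list of three; "roll": the turn about the tool's z in rad; "grip": the opening in per cent of the stroke, from 0 (shut) to 100 (fully open). A call has 1 to 5 rows; each row shifts and turns the commanded pose from where the row before left it, along the tool's axes as they then stand; what a row does not reach is not made up. A row lasts 1/12 s, in which the tool goes at most 41.7 mm and 7.16 degrees, less where a joint would pass 70% of its speed; a pose out of reach is approached as far as the arm can. A call is refused whole if a number of a shift passes 41.7 or a number of a turn 0.125, either way. A call with a gripper value outside its range is refused whole. The fingers move at their own pace and stop on an object; the grip force is fixed at half the most. Time passes only in rows, so rows that do not move let the fingers close. It gives the time, the measured TCP pose, the force, the opening and the grip force at its end, in the units of the state.
- bot.read_state(): the state, without advancing time (a new reading comes with each control period).
- bot.capture(name): name is "scene" or "side" or "wrist"; returns (picture, depth): 384x512x3 uint8, red, green, blue; 384x512 float32, m along the optical axis (not along the pixel's ray), 0 where there is no reading.
- bot.camera_model(name): a dict with "intrinsics" (3x3 intrinsics, pixels), "D" ([k1, k2, p1, p2, k3] as OpenCV has them; the pictures are not rectified), "rvec" (rotation vector, rad) and "tvec" (3), from world to camera coordinates, as OpenCV has them; the wrist camera has in their place "tool_from_camera" (4x4, takes a point from camera to tool coordinates, whose origin is the TCP and whose axes are the flange's). Camera axes: x right, y down, z forward; pixel columns grow to the right and rows downward; lengths in m; the calibration is good to about 2 mm. A picture is of the moment at which its call begins: read the wrist's pose just before it. camera_model takes no time and is no camera call.
- bot.hand_in(): hands the job in; it is judged then, once.
Trained networks look in the newest picture that a camera, given by its name, has taken for a name from the list of things; names that differ only in an ending like _2 or _b are one class to them, and where a whole thing is asked for, a point or a joint stands for the part that bears it (a point fixed in the world has none). Each returns a list of dicts, best first, with "conf" (0 to 1); they miss things now and then, are a little off and sometimes report something else, mostly with a low value. They report only what shows in the picture. A call takes as long as a camera call. They do not tell look-alikes from the thing itself.
- bot.spot_in(label, camera): "at" ([x, y, z] in m, in the coordinates of the camera as it stood for that picture, good to about 4 mm: the middle of the surface that is visible of it).
- bot.trace(label, camera): "mask" (384x512 bool, what is visible of it).
The state is a dict: "time_s": time; "joint_positions": joint angles; "qvel": joint speeds; "tau": joint torques, N m; "position": TCP position; "tcp_rot": TCP orientation; "force": force on the tool from outside, world axes, zero at the start; "moment": the same for the moment, N m; "opening": opening from 0.0 (shut) to 1.0 (fully open); "grasp_force": force on a finger pad.
Only numpy, scipy, OpenCV 4.12 (cv2) and the standard library are available. Lean on these libraries where they do the work, as an engineer would, in place of code of your own. Each camera call takes 0.05 s, during which the arm holds its last target. There are 200 camera calls.

## Working session

There is one attempt and no reset: what is moved stays moved. The work goes in short steps, Python scripts to look and compute and a tool call to move; the robot and the scene stay as the last step left them, time stands still between calls to the robot, and variables do not carry over. Pictures are saved under pics/ and viewed, at most 14 in all, crops included, and the job is handed in when it is done.

Besides the shell and the picture viewer there is one more tool, called after "Call:" as name(argument=value, ...), one argument or row to a line, values as JSON. move_arm: Moves the arm, as the interface text tells. Its arguments: {"type":"object","properties":{"increments":{"type":"array"}},"required":["increments"]}

```bash
mkdir -p pics; ls; cat > h.py <<'E'
import numpy as np, cv2
from rig import bot
def c2w(name):
    m=bot.camera_model(name)
    if name=='wrist':
        s=bot.read_state(); T=np.eye(4); T[:3,:3]=np.array(s['tcp_rot']); T[:3,3]=s['position']
        return T@np.array(m['tool_from_camera']),m
    R=cv2.Rodrigues(np.array(m['rvec'],float))[0]; T=np.eye(4); T[:3,:3]=R.T; T[:3,3]=-R.T@np.array(m['tvec']).ravel()
    return T,m
def cloud(name):
    T,m=c2w(name); im,d=bot.capture(name)
    K=np.array(m['intrinsics']); D=np.array(m['D'],float)
    v,u=np.mgrid[:384,:512]; p=np.stack([u,v],-1).reshape(-1,1,2).astype(np.float64)
    n=cv2.undistortPoints(p,K,D).reshape(384,512,2)
    P=np.dstack([n*d[...,None],d])@T[:3,:3].T+T[:3,3]; P[d==0]=np.nan
    return im,P,T
def save(im,f,s=1.5): cv2.imwrite('pics/'+f,cv2.resize(im[...,::-1],None,fx=s,fy=s))
E
python3 - <<'E'
from h import *
for c in ['scene','side']:
    im,P,T=cloud(c); save(im,c+'.png'); np.savez(c+'.npz',im=im,P=P)
    print(c,T[:3,3].round(2))
    for l in ['box_section','rust_tube','steel_block','coupling','pad_a','stop_red','oil_bottle']:
        for r in bot.spot_in(l,c):
            w=T[:3,:3]@np.array(r['at'])+T[:3,3]; print(l,round(r['conf'],2),w.round(3))
E
```

```text
pics
scene [-0.13  0.75  0.96]
steel_block 0.92 [0.444 0.276 0.057]
coupling 0.81 [ 0.43  -0.028  0.03 ]
pad_a 0.84 [0.628 0.022 0.054]
pad_a 0.79 [0.634 0.105 0.055]
pad_a 0.71 [ 0.612 -0.158  0.058]
pad_a 0.63 [ 0.617 -0.067  0.059]
stop_red 0.86 [0.627 0.167 0.079]
oil_bottle 0.94 [0.435 0.118 0.064]
oil_bottle 0.61 [0.511 0.249 0.068]
side [0.54 0.97 0.46]
box_section 0.9 [ 0.45  -0.31   0.099]
rust_tube 0.6 [0.447 0.284 0.05 ]
rust_tube 0.58 [ 0.435 -0.165  0.068]
steel_block 0.56 [0.445 0.281 0.047]
coupling 0.53 [ 0.415 -0.024  0.034]
pad_a 0.63 [0.624 0.026 0.058]
pad_a 0.57 [ 0.62  -0.065  0.057]
pad_a 0.57 [ 0.617 -0.159  0.052]
pad_a 0.53 [0.631 0.083 0.055]
stop_red 0.64 [0.626 0.169 0.073]
oil_bottle 0.98 [0.452 0.125 0.058]
oil_bottle 0.77 [0.521 0.255 0.057]
```

View pics/scene.png

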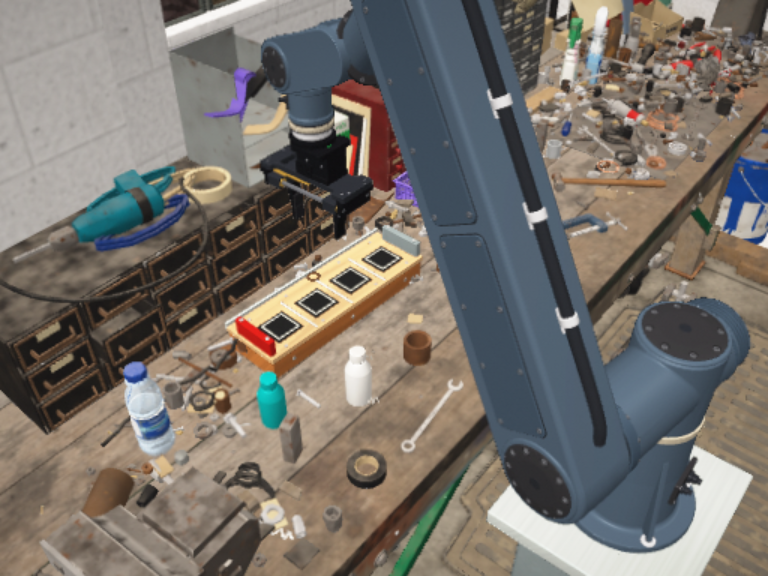

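View pics/side.png

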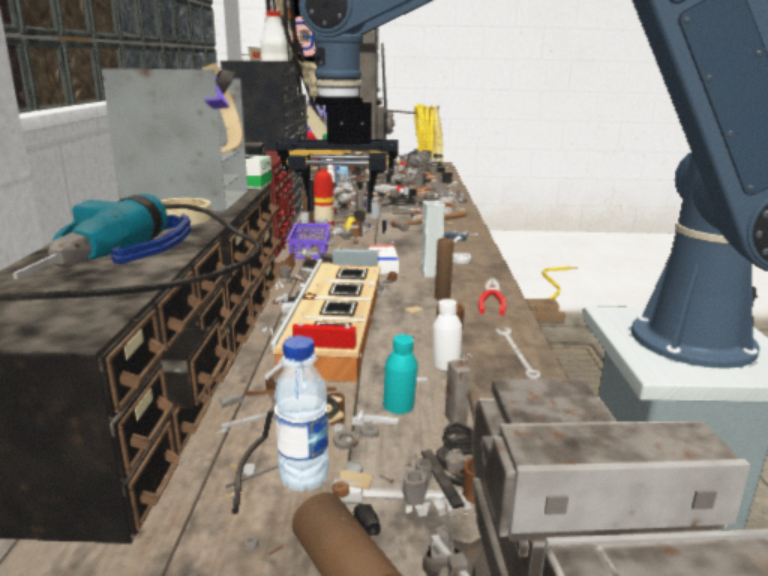

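Scene view: red stop at (257,336), so the red end is pad_a's end. Steel block is at (290,438), coupling (417,347), white bottle (358,377), with the turquoise decoy at (270,400). The side view shows the box section at (433,238), rusty tube (443,268) and block (457,390). Look-alikes for the rusty tube are the fallen brown tube at side (340,540) and the one by the vise; for the coupling, the black tape ring at scene (366,468) and small nuts. I'll choose the upright pieces in free space, then check them from the wrist.

```bash
python3 - <<'E'
from h import *
s=bot.read_state(); print(np.round(s['tcp_rot'],3),s['position'],bot.camera_model('wrist')['tool_from_camera'])
def rect(p):
    r=cv2.minAreaRect(p[:,:2].astype(np.float32)*1000); return np.round(r[0],1),np.round(r[1],1),round(r[2],1)
for c in ['scene','side']:
    im,P,T=cloud(c); np.savez(c+'.npz',im=im,P=P)
    for l in ['pad_a','stop_red','box_section','rust_tube','steel_block','coupling','oil_bottle']:
        for r in bot.trace(l,c):
            m=cv2.erode(r['mask'].astype(np.uint8),np.ones((2,2)))>0
            p=P[m]; p=p[~np.isnan(p[:,0])]
            if len(p)<15: continue
            med=np.median(p,0); p=p[np.linalg.norm(p[:,:2]-med[:2],axis=1)<.07]
            print(c,l,round(r['conf'],2),len(p),'z',np.percentile(p[:,2],[2,98]).round(3),'med',med.round(3),*rect(p))
# height map: occupancy top views
for c in ['scene','side']:
    P=np.load(c+'.npz')['P'].reshape(-1,3); P=P[~np.isnan(P[:,0])]
    for (y0,y1) in [(.2,.4),(-.4,-.1)]:
        print(c,y0)
        for x in np.arange(.3,.74,.04):
            print(round(x,2),[ (lambda q:int(1000*np.percentile(q,98)) if len(q)>2 else -9)(P[(abs(P[:,0]-x)<.02)&(abs(P[:,1]-y)<.02),2]) for y in np.arange(y0,y1+.01,.04)])
E
```

```text
[[ 0.  1.  0.]
 [ 1. -0. -0.]
 [-0.  0. -1.]] [6.24976666e-01 3.04513545e-05 2.22580467e-01] [[ 3.94821319e-04 -9.63354613e-01 -2.68230746e-01  7.34253279e-02]
 [ 9.99999689e-01  5.63298031e-04 -5.51146961e-04  2.31713733e-04]
 [ 6.82043818e-04 -2.68230445e-01  9.63354537e-01 -1.61685674e-01]
 [ 0.00000000e+00  0.00000000e+00  0.00000000e+00  1.00000000e+00]]
scene pad_a 0.73 270 z [0.054 0.061] med [0.627 0.109 0.058] [629.4 107.4] [54.6 57.7] 80.7
scene pad_a 0.73 269 z [0.054 0.062] med [0.624 0.018 0.058] [625.1  17.4] [58.2 59.5] 3.2
scene pad_a 0.71 352 z [-0.     0.045] med [ 0.424 -0.028  0.026] [427.7 -34.1] [46.9 52.4] 25.2
scene pad_a 0.66 231 z [0.054 0.062] med [ 0.616 -0.069  0.058] [619.4 -70.9] [59.2 59.5] 89.1
scene pad_a 0.66 235 z [0.054 0.062] med [ 0.614 -0.161  0.058] [ 614.  -161.8] [62.7 57.1] 83.1
scene stop_red 0.84 272 z [0.06  0.092] med [0.629 0.168 0.082] [632.4 166.1] [15.9 90.4] 89.6
scene steel_block 0.61 369 z [0.001 0.087] med [0.441 0.276 0.052] [453.5 251.8] [20.6 75.2] 22.5
scene coupling 0.86 353 z [0.001 0.045] med [ 0.425 -0.029  0.027] [428.2
[... 2094 characters left out ...]
, -9, -9]
0.34 [-9, -9, -9, -9, -9, -9]
0.38 [0, -9, -9, -9, -9, -9]
0.42 [0, 0, 84, -9, 38, -9]
0.46 [0, 83, 84, 40, 41, 44]
0.5 [0, 106, 62, 0, 27, 30]
0.54 [0, 106, 66, 19, 1, 5]
0.58 [0, 0, 33, 27, 12, 27]
0.62 [0, 35, 39, 38, 12, 175]
0.66 [-9, -9, -9, 1, 3, 175]
0.7 [226, 229, 230, 232, 8, 11]
side -0.4
0.3 [-1, 0, 0, 9, 9, 10, 9, 9]
0.34 [12, 0, 0, 1, 12, 10, 9, 9]
0.38 [12, 0, 0, 0, 0, 0, 0, 9]
0.42 [-9, 162, 162, 0, -1, 122, 121, -9]
0.46 [0, 163, 160, 0, 0, 122, 119, 0]
0.5 [-1, 0, 0, 0, 0, 0, 0, 3]
0.54 [33, 33, 33, 12, 26, 14, 0, 0]
0.58 [34, 33, 32, 0, -9, 87, 57, 56]
0.62 [-9, -9, -9, -9, 86, 86, 57, 57]
0.66 [-9, -9, 36, -9, 85, 87, 57, 55]
0.7 [49, 40, 41, 36, 61, 61, 61, 61]
```

```bash
cat >> h.py <<'E'
def rect(p):
    r=cv2.minAreaRect(p[:,:2].astype(np.float32)*1000); return np.round(r[0],1),np.round(r[1],1),round(r[2],1)
def look(labels,f=None):
    im,P,T=cloud('wrist')
    if f: save(im,f); np.savez('wrist.npz',im=im,P=P)
    for l in labels:
        for r in bot.trace(l,'wrist'):
            p=P[r['mask']]; p=p[~np.isnan(p[:,0])]
            if len(p)<15: continue
            zt=np.percentile(p[:,2],97); 
            t=p[p[:,2]>zt-.008]; med=np.median(t,0); t=t[np.linalg.norm(t[:,:2]-med[:2],axis=1)<.05]
            print(l,round(r['conf'],2),len(p),'top',zt.round(3),len(t),*rect(t),'mean',(t.mean(0)*1000).round(1))
E
python3 - <<'E'
from h import *
look(['pad_a','stop_red'],'w0.png')
P=np.load('wrist.npz')['P'].reshape(-1,3)
for y in np.arange(-.2,.21,.04):
    q=P[(abs(P[:,1]-y)<.02)&(P[:,2]>.075)&(P[:,0]>.66)]
    print(round(y,2), q[:,0].min().round(3) if len(q) else None, q[:,2].max().round(3) if len(q) else None)
E
```

```text
pad_a 0.85 1160 top 0.059 1160 [ 618.1 -160.1] [55.9 60.5] 87.0 mean [ 616.9 -150.7   57.8]
pad_a 0.7 2601 top 0.059 2601 [628.   17.2] [59.  59.9] 86.8 mean [627.7  18.1  57.5]
pad_a 0.65 3307 top 0.059 3307 [633.  106.6] [61.6 60.4] 87.5 mean [633.  107.4  57.5]
pad_a 0.6 1857 top 0.059 1854 [623.3 -67.3] [51.2 60.2] 87.1 mean [622.8 -66.4  57.6]
stop_red 0.69 2367 top 0.09 1711 [636.6 162.8] [15.  92.8] 86.4 mean [636.  161.9  87.9]
-0.2 None None
-0.16 None None
-0.12 None None
-0.08 0.769 0.105
-0.04 0.672 0.305
0.0 0.66 0.336
0.04 0.66 0.337
0.08 0.76 0.21
0.12 0.76 0.222
0.16 0.66 0.187
0.2 0.787 0.087
```

View pics/w0.png

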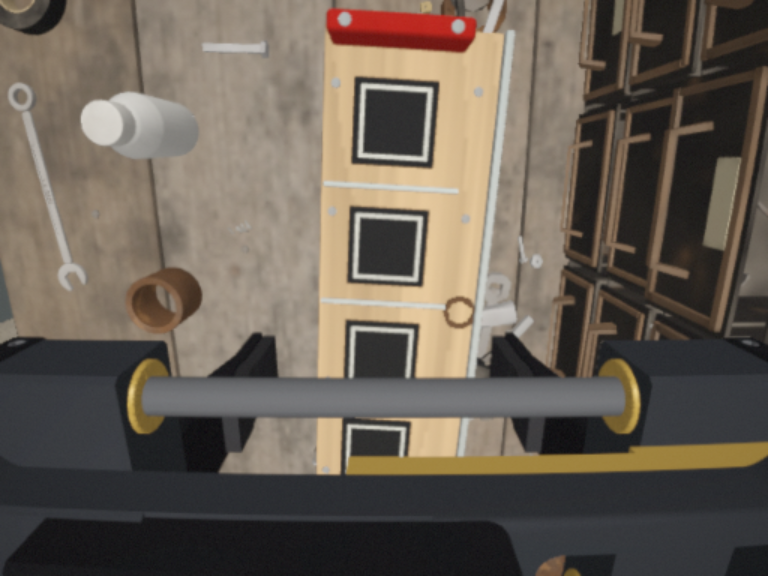

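Wrist view: pads a, b and c are at (395,122), (387,246) and (381,350), red stop (400,28), coupling (165,300), white bottle (140,125). The row is turned about 3.2°. Drawers start at x≈0.76, which is clear. I'll take the coupling first.

```bash
python3 - <<'E'
from h import *
look(['coupling','oil_bottle'])
E
```

```text
coupling 0.82 1513 top 0.043 651 [430.8 -34.7] [49.4 50.1] 71.8 mean [431.6 -34.5  40.6]
oil_bottle 0.65 2672 top 0.108 759 [451.4 104.4] [26.8 26.3] 27.6 mean [452.3 104.3 106.7]
```

Call:
move_arm(
  increments=[
    {"xyz":[-5,-28,0],"roll":0,"grip":100},
    {"xyz":[-5,-28,0],"roll":0,"grip":100},
    {"xyz":[-5,-28,0],"roll":0,"grip":100},
    {"xyz":[-5,-28,0],"roll":0,"grip":100},
    {"xyz":[-5,-28,0],"roll":0,"grip":100},
  ],
)

```text
time_s: 2.32
position: [0.4837, -0.0251, 0.2226]
tcp_rot: [[-0.0, 1.0, 0.0], [1.0, 0.0, -0.0], [-0.0, 0.0, -1.0]]
force: [0.4, -0.4, -0.8]
opening: 0.999
grasp_force: 0.0
```

Call:
move_arm(
  increments=[
    {"xyz":[-5,-28,0],"roll":0,"grip":100},
    {"xyz":[-5,-26,20],"roll":0,"grip":100},
    {"xyz":[0,0,30],"roll":0,"grip":100},
    {"xyz":[0,0,30],"roll":0,"grip":100},
    {"xyz":[0,0,20],"roll":0,"grip":100},
  ],
)

```text
time_s: 2.73
position: [0.4302, -0.035, 0.1214]
tcp_rot: [[0.001, 1.0, -0.0], [1.0, -0.001, 0.0], [0.0, -0.0, -1.0]]
force: [-0.3, -0.3, -0.3]
opening: 1.002
grasp_force: 0.0
```

Call:
move_arm(
  increments=[
    {"xyz":[0,0,32],"roll":0,"grip":100},
    {"xyz":[0,0,32],"roll":0,"grip":100},
    {"xyz":[0,0,28],"roll":0,"grip":100},
    {"xyz":[0,0,15],"roll":0,"grip":100},
    {"xyz":[0,0,0],"roll":0,"grip":100},
  ],
)

```text
time_s: 3.15
position: [0.4297, -0.0347, 0.013]
tcp_rot: [[0.0, 1.0, -0.005], [1.0, -0.0, 0.002], [0.002, -0.005, -1.0]]
force: [0.6, -0.6, -0.3]
opening: 1.002
grasp_force: 0.0
```

Call:
move_arm(
  increments=[
    {"xyz":[0,0,0],"roll":0,"grip":0},
    {"xyz":[0,0,0],"roll":0,"grip":0},
    {"xyz":[0,0,0],"roll":0,"grip":0},
    {"xyz":[0,0,0],"roll":0,"grip":0},
    {"xyz":[0,0,0],"roll":0,"grip":0},
  ],
)

```text
time_s: 3.57
position: [0.4317, -0.0352, 0.0166]
tcp_rot: [[-0.0, 1.0, 0.002], [1.0, 0.0, -0.001], [-0.001, 0.002, -1.0]]
force: [-0.3, -0.3, 0.5]
opening: 0.707
grasp_force: 0.0
```

Call:
move_arm(
  increments=[
    {"xyz":[0,0,0],"roll":0,"grip":0},
    {"xyz":[0,0,0],"roll":0,"grip":0},
    {"xyz":[0,0,0],"roll":0,"grip":0},
  ],
)

```text
time_s: 3.82
position: [0.4312, -0.0351, 0.0161]
tcp_rot: [[-0.0, 1.0, 0.001], [1.0, 0.0, -0.0], [-0.0, 0.001, -1.0]]
force: [-0.2, 0.4, 5.7]
opening: 0.564
grasp_force: 30.0
```

Call:
move_arm(
  increments=[
    {"xyz":[0,0,-15],"roll":0,"grip":0},
    {"xyz":[0,0,-28],"roll":0,"grip":0},
    {"xyz":[0,0,-30],"roll":0,"grip":0},
    {"xyz":[0,0,-27],"roll":0,"grip":0},
    {"xyz":[0,0,-10],"roll":0,"grip":0},
  ],
)

```text
time_s: 4.23
position: [0.4319, -0.0352, 0.1281]
tcp_rot: [[-0.0, 1.0, 0.004], [1.0, 0.0, -0.001], [-0.001, 0.004, -1.0]]
force: [0.4, -0.1, -3.9]
opening: 0.566
grasp_force: 30.0
```

Call:
move_arm(
  increments=[
    {"xyz":[-10,15,0],"roll":0,"grip":0},
    {"xyz":[-18,27,0],"roll":0,"grip":0},
    {"xyz":[-18,27,0],"roll":0,"grip":0},
    {"xyz":[-18,27,0],"roll":0,"grip":0},
    {"xyz":[-18,27,0],"roll":0,"grip":0},
  ],
)

```text
time_s: 4.65
position: [0.5542, -0.1174, 0.125]
tcp_rot: [[-0.0, 1.0, -0.002], [1.0, 0.0, 0.001], [0.001, -0.002, -1.0]]
force: [1.0, -0.3, -3.3]
opening: 0.562
grasp_force: 30.0
```

Call:
move_arm(
  increments=[
    {"xyz":[-18,27,0],"roll":0,"grip":0},
    {"xyz":[-18,25,0],"roll":0,"grip":0},
    {"xyz":[-9,11,0],"roll":0,"grip":0},
    {"xyz":[0,0,0],"roll":0,"grip":0},
  ],
)

```text
time_s: 4.98
position: [0.6198, -0.1648, 0.1247]
tcp_rot: [[0.002, 1.0, 0.003], [1.0, -0.002, -0.002], [-0.002, 0.003, -1.0]]
force: [0.1, 0.2, -2.6]
opening: 0.563
grasp_force: 30.0
```

Call:
move_arm(
  increments=[
    {"xyz":[2,-2,20],"roll":0,"grip":0},
    {"xyz":[0,0,17],"roll":0,"grip":0},
    {"xyz":[0,0,8],"roll":0,"grip":0},
    {"xyz":[0,0,4],"roll":0,"grip":0},
    {"xyz":[0,0,0],"roll":0,"grip":0},
  ],
)

```text
time_s: 5.4
position: [0.6135, -0.159, 0.0755]
tcp_rot: [[-0.0, 1.0, -0.003], [1.0, 0.0, 0.002], [0.002, -0.003, -1.0]]
force: [-0.2, 0.6, -3.0]
opening: 0.562
grasp_force: 30.0
```

Call:
move_arm(
  increments=[
    {"xyz":[0,0,0],"roll":0,"grip":85},
    {"xyz":[0,0,0],"roll":0,"grip":85},
    {"xyz":[0,0,0],"roll":0,"grip":85},
    {"xyz":[0,0,0],"roll":0,"grip":85},
    {"xyz":[0,0,0],"roll":0,"grip":85},
  ],
)

```text
time_s: 5.82
position: [0.6156, -0.1602, 0.0775]
tcp_rot: [[-0.0, 1.0, 0.002], [1.0, 0.0, -0.001], [-0.001, 0.002, -1.0]]
force: [-0.4, 0.8, 0.1]
opening: 0.819
grasp_force: 0.0
```

Call:
move_arm(
  increments=[
    {"xyz":[0,0,-15],"roll":0,"grip":85},
    {"xyz":[0,0,-35],"roll":0,"grip":85},
    {"xyz":[0,0,-38],"roll":0,"grip":85},
    {"xyz":[0,0,-38],"roll":0,"grip":85},
    {"xyz":[0,0,-30],"roll":0,"grip":85},
  ],
)

```text
time_s: 6.23
position: [0.6157, -0.1603, 0.236]
tcp_rot: [[0.0, 1.0, 0.003], [1.0, 0.0, -0.001], [-0.001, 0.003, -1.0]]
force: [1.0, -0.4, -0.6]
opening: 0.853
grasp_force: 0.0
```

Call:
move_arm(
  increments=[
    {"xyz":[-13,-25,-6],"roll":0,"grip":100},
    {"xyz":[-13,-25,-6],"roll":0,"grip":100},
    {"xyz":[-13,-25,-6],"roll":0,"grip":100},
    {"xyz":[-13,-25,-6],"roll":0,"grip":100},
    {"xyz":[-13,-25,-6],"roll":0,"grip":100},
  ],
)

```text
time_s: 6.65
position: [0.4888, -0.2253, 0.2633]
tcp_rot: [[-0.0, 1.0, 0.001], [1.0, 0.0, -0.001], [-0.001, 0.001, -1.0]]
force: [-0.2, -0.7, -0.1]
opening: 0.995
grasp_force: 0.0
```

Call:
move_arm(
  increments=[
    {"xyz":[-13,-25,-5],"roll":0,"grip":100},
    {"xyz":[-12,-25,0],"roll":0,"grip":100},
    {"xyz":[0,0,0],"roll":0,"grip":100},
    {"xyz":[0,0,0],"roll":0,"grip":100},
    {"xyz":[0,0,0],"roll":0,"grip":100},
  ],
)

```text
time_s: 7.07
position: [0.4405, -0.2501, 0.268]
tcp_rot: [[0.001, 1.0, 0.001], [1.0, -0.001, -0.0], [-0.0, 0.001, -1.0]]
force: [0.8, -0.9, 0.4]
opening: 0.999
grasp_force: 0.0
```

```bash
python3 - <<'E'
from h import *
look(['rust_tube','box_section','coupling','pad_a'],'w1.png')
E
```

```text
rust_tube 0.73 587 top 0.126 286 [ 433.4 -180.7] [32.6 31.9] 26.3 mean [ 433.1 -180.4  124.1]
box_section 0.79 1802 top 0.165 393 [ 449.4 -330.2] [38.9 42.2] 7.3 mean [ 449.8 -331.4  162.4]
coupling 0.88 1894 top 0.1 865 [ 614.2 -160. ] [50.  48.5] 1.5 mean [ 613.3 -159.8   98.4]
coupling 0.22 646 top 0.126 295 [ 433.3 -180.5] [32.5 32.2] 44.7 mean [ 433.  -180.3  124.1]
pad_a 0.79 970 top 0.084 31 [ 604.3 -169.9] [12.  40.2] 34.7 mean [ 608.3 -179.6   96. ]
pad_a 0.58 2556 top 0.059 2556 [622.1 -72.8] [60.9 61.3] 87.1 mean [621.9 -73.4  57.3]
```

View pics/w1.png

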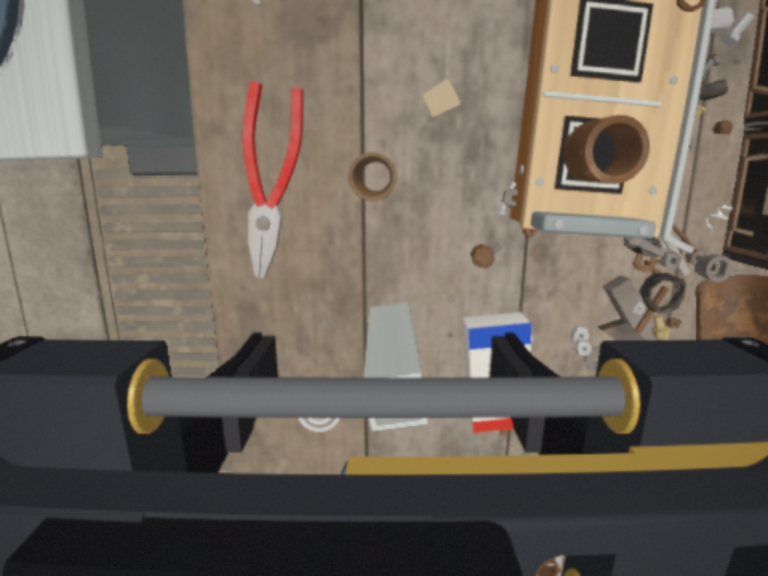

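View: rust tube at (373,177) upright and in the open, box section (397,365) below the bar, coupling standing on pad d (607,148). Now the rust tube.

Call:
move_arm(
  increments=[
    {"xyz":[30,-3,0],"roll":0,"grip":100},
    {"xyz":[30,-3,10],"roll":0,"grip":100},
    {"xyz":[10,-1,30],"roll":0,"grip":100},
    {"xyz":[0,0,35],"roll":0,"grip":100},
    {"xyz":[0,0,30],"roll":0,"grip":100},
  ],
)

```text
time_s: 7.73
position: [0.4334, -0.1786, 0.1617]
tcp_rot: [[-0.003, 1.0, 0.001], [1.0, 0.003, -0.001], [-0.001, 0.001, -1.0]]
force: [0.2, -0.1, 0.5]
opening: 0.996
grasp_force: 0.0
```

Call:
move_arm(
  increments=[
    {"xyz":[0,0,30],"roll":0,"grip":100},
    {"xyz":[0,0,30],"roll":0,"grip":100},
    {"xyz":[0,0,18],"roll":0,"grip":100},
    {"xyz":[0,0,0],"roll":0,"grip":60},
    {"xyz":[0,0,0],"roll":0,"grip":0},
  ],
)

```text
time_s: 8.15
position: [0.4329, -0.1794, 0.0838]
tcp_rot: [[-0.001, 1.0, -0.002], [1.0, 0.001, 0.001], [0.001, -0.002, -1.0]]
force: [0.2, -0.1, -0.9]
opening: 0.921
grasp_force: 0.0
```

Call:
move_arm(
  increments=[
    {"xyz":[0,0,0],"roll":0,"grip":0},
    {"xyz":[0,0,0],"roll":0,"grip":0},
    {"xyz":[0,0,0],"roll":0,"grip":0},
    {"xyz":[0,0,0],"roll":0,"grip":0},
    {"xyz":[0,0,0],"roll":0,"grip":0},
  ],
)

```text
time_s: 8.57
position: [0.4334, -0.1803, 0.0854]
tcp_rot: [[-0.0, 1.0, 0.001], [1.0, 0.0, -0.001], [-0.001, 0.001, -1.0]]
force: [-0.4, 0.2, -0.1]
opening: 0.553
grasp_force: 0.0
```

Call:
move_arm(
  increments=[
    {"xyz":[0,0,0],"roll":0,"grip":0},
    {"xyz":[0,0,0],"roll":0,"grip":0},
    {"xyz":[0,0,0],"roll":0,"grip":0},
    {"xyz":[0,0,0],"roll":0,"grip":0},
    {"xyz":[0,0,0],"roll":0,"grip":0},
  ],
)

```text
time_s: 8.98
position: [0.4333, -0.1801, 0.0848]
tcp_rot: [[0.0, 1.0, 0.001], [1.0, -0.0, -0.0], [-0.0, 0.001, -1.0]]
force: [0.7, 0.6, 3.2]
opening: 0.371
grasp_force: 30.0
```

Call:
move_arm(
  increments=[
    {"xyz":[0,0,-15],"roll":0,"grip":0},
    {"xyz":[0,0,-28],"roll":0,"grip":0},
    {"xyz":[0,0,-30],"roll":0,"grip":0},
    {"xyz":[0,0,-27],"roll":0,"grip":0},
    {"xyz":[0,0,-10],"roll":0,"grip":0},
  ],
)

```text
time_s: 9.4
position: [0.4338, -0.1806, 0.1971]
tcp_rot: [[-0.0, 1.0, 0.003], [1.0, 0.0, -0.002], [-0.002, 0.003, -1.0]]
force: [0.9, 0.6, -3.6]
opening: 0.368
grasp_force: 30.0
```

Call:
move_arm(
  increments=[
    {"xyz":[12,12,0],"roll":0,"grip":0},
    {"xyz":[24,23,0],"roll":0,"grip":0},
    {"xyz":[24,23,0],"roll":0,"grip":0},
    {"xyz":[24,23,0],"roll":0,"grip":0},
    {"xyz":[24,23,0],"roll":0,"grip":0},
  ],
)

```text
time_s: 9.82
position: [0.5366, -0.0706, 0.1935]
tcp_rot: [[0.0, 1.0, -0.003], [1.0, -0.0, 0.001], [0.001, -0.003, -1.0]]
force: [-0.1, -0.9, -2.8]
opening: 0.373
grasp_force: 30.0
```

Call:
move_arm(
  increments=[
    {"xyz":[24,23,0],"roll":0,"grip":0},
    {"xyz":[24,23,0],"roll":0,"grip":0},
    {"xyz":[24,23,0],"roll":0,"grip":0},
    {"xyz":[17,17,0],"roll":0,"grip":0},
    {"xyz":[0,0,0],"roll":0,"grip":0},
  ],
)

```text
time_s: 10.23
position: [0.6257, 0.0208, 0.1932]
tcp_rot: [[-0.004, 1.0, 0.002], [1.0, 0.004, 0.002], [0.002, 0.002, -1.0]]
force: [1.1, 0.5, -2.5]
opening: 0.367
grasp_force: 30.0
```

Call:
move_arm(
  increments=[
    {"xyz":[0,0,0],"roll":0,"grip":0},
    {"xyz":[0,0,0],"roll":0,"grip":0},
  ],
)

```text
time_s: 10.4
position: [0.6212, 0.017, 0.1931]
tcp_rot: [[-0.0, 1.0, -0.004], [1.0, 0.0, -0.0], [-0.0, -0.004, -1.0]]
force: [-0.6, 0.6, -3.9]
opening: 0.369
grasp_force: 30.0
```

Call:
move_arm(
  increments=[
    {"xyz":[0,4,22],"roll":0,"grip":0},
    {"xyz":[0,0,17],"roll":0,"grip":0},
    {"xyz":[0,0,8],"roll":0,"grip":0},
    {"xyz":[0,0,4],"roll":0,"grip":0},
    {"xyz":[0,0,0],"roll":0,"grip":0},
  ],
)

```text
time_s: 10.82
position: [0.6256, 0.0162, 0.1435]
tcp_rot: [[0.001, 1.0, -0.003], [1.0, -0.001, 0.0], [0.0, -0.003, -1.0]]
force: [-0.3, -0.0, -2.9]
opening: 0.371
grasp_force: 30.0
```

Call:
move_arm(
  increments=[
    {"xyz":[0,0,0],"roll":0,"grip":0},
    {"xyz":[0,0,0],"roll":0,"grip":0},
  ],
)

```text
time_s: 10.98
position: [0.6272, 0.0165, 0.1441]
tcp_rot: [[0.001, 1.0, 0.001], [1.0, -0.001, -0.0], [-0.0, 0.001, -1.0]]
force: [0.0, 0.5, -3.2]
opening: 0.373
grasp_force: 30.0
```

Call:
move_arm(
  increments=[
    {"xyz":[0,0,0],"roll":0,"grip":80},
    {"xyz":[0,0,0],"roll":0,"grip":80},
    {"xyz":[0,0,0],"roll":0,"grip":80},
    {"xyz":[0,0,0],"roll":0,"grip":80},
    {"xyz":[0,0,0],"roll":0,"grip":80},
  ],
)

```text
time_s: 11.4
position: [0.6273, 0.0171, 0.144]
tcp_rot: [[-0.0, 1.0, 0.001], [1.0, 0.0, -0.0], [-0.0, 0.001, -1.0]]
force: [0.4, -0.4, -0.1]
opening: 0.664
grasp_force: 0.0
```

Call:
move_arm(
  increments=[
    {"xyz":[0,0,-15],"roll":0,"grip":80},
    {"xyz":[0,0,-35],"roll":0,"grip":80},
    {"xyz":[0,0,-38],"roll":0,"grip":80},
    {"xyz":[0,0,-30],"roll":0,"grip":80},
  ],
)

```text
time_s: 11.73
position: [0.6275, 0.017, 0.264]
tcp_rot: [[-0.0, 1.0, 0.002], [1.0, 0.0, -0.0], [-0.0, 0.002, -1.0]]
force: [1.0, -0.3, 0.2]
opening: 0.795
grasp_force: 0.0
```

Call:
move_arm(
  increments=[
    {"xyz":[12,-12,-5],"roll":0,"grip":100},
    {"xyz":[24,-23,0],"roll":0,"grip":100},
    {"xyz":[24,-23,0],"roll":0,"grip":100},
    {"xyz":[24,-23,0],"roll":0,"grip":100},
    {"xyz":[24,-23,0],"roll":0,"grip":100},
  ],
)

```text
time_s: 12.15
position: [0.5211, 0.1261, 0.2662]
tcp_rot: [[0.001, 1.0, -0.001], [1.0, -0.001, 0.0], [0.0, -0.001, -1.0]]
force: [0.2, -0.1, 0.7]
opening: 0.99
grasp_force: 0.0
```

Call:
move_arm(
  increments=[
    {"xyz":[24,-23,0],"roll":0,"grip":100},
    {"xyz":[24,-23,0],"roll":0,"grip":100},
    {"xyz":[24,-23,0],"roll":0,"grip":100},
    {"xyz":[0,0,0],"roll":0,"grip":100},
    {"xyz":[0,0,0],"roll":0,"grip":100},
  ],
)

```text
time_s: 12.57
position: [0.4522, 0.1981, 0.2665]
tcp_rot: [[-0.003, 1.0, -0.0], [1.0, 0.003, -0.0], [-0.0, -0.0, -1.0]]
force: [-0.4, -0.2, 1.0]
opening: 1.0
grasp_force: 0.0
```

Call:
move_arm(
  increments=[
    {"xyz":[0,0,0],"roll":0,"grip":100},
    {"xyz":[0,0,0],"roll":0,"grip":100},
  ],
)

```text
time_s: 12.73
position: [0.4549, 0.1965, 0.2666]
tcp_rot: [[0.001, 1.0, 0.001], [1.0, -0.001, -0.0], [-0.0, 0.001, -1.0]]
force: [-0.3, 0.4, -0.6]
opening: 1.002
grasp_force: 0.0
```

```bash
python3 - <<'E'
from h import *
look(['steel_block','rust_tube','pad_a','oil_bottle'],'w2.png')
E
```

```text
steel_block 0.77 493 top 0.086 488 [447.4 269.1] [19.7 32.3] 19.0 mean [447.4 269.4  84.5]
steel_block 0.45 1173 top 0.09 798 [635.3 163.8] [14.3 92.9] 86.5 mean [634.3 164.8  87.8]
pad_a 0.71 1417 top 0.059 1407 [633.1 109.7] [56.7 62.1] 86.0 mean [631.6 112.7  57.6]
oil_bottle 0.96 1135 top 0.108 471 [520.  238.6] [25.2 26.5] 0.9 mean [519.7 239.3 107. ]
oil_bottle 0.65 58 top 0.085 33 [ 624.8 -137.7] [ 3.7 18.4] 66.9 mean [ 623.2 -137.    80.8]
oil_bottle 0.64 1166 top 0.108 172 [449.9 113.6] [26.  10.6] 7.4 mean [449.9 113.9 106. ]
oil_bottle 0.44 1300 top 0.059 1300 [632.  109.5] [56.  58.2] 86.4 mean [631.8 112.   57.6]
oil_bottle 0.31 55 top 0.074 4 [ 635.9 -146.3] [0.3 2.5] 36.1 mean [ 636.2 -146.6   70.8]
```

View pics/w2.png

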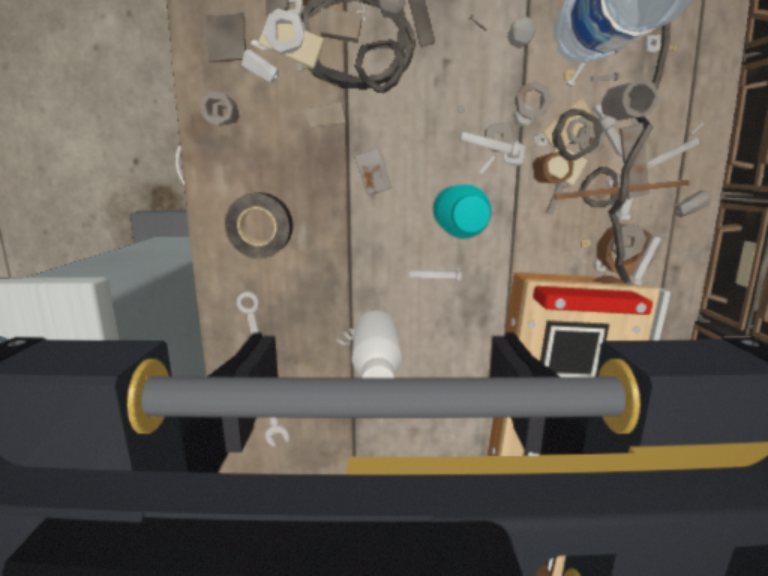

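Block at (372,172), 19.7×32.3 mm and turned 19°. The turquoise bottle is at (465,210) and the white one at (377,345). I'll turn the tool −0.33 rad and pinch the block across its thin side.

Call:
move_arm(
  increments=[
    {"xyz":[28,-3,0],"roll":0,"grip":75},
    {"xyz":[28,-3,0],"roll":0,"grip":75},
    {"xyz":[17,-1,20],"roll":0,"grip":75},
    {"xyz":[0,0,25],"roll":-0.11,"grip":75},
    {"xyz":[0,0,25],"roll":-0.11,"grip":75},
  ],
)

```text
time_s: 13.4
position: [0.4478, 0.2711, 0.1963]
tcp_rot: [[-0.225, 0.974, 0.003], [0.974, 0.225, 0.001], [0.0, 0.003, -1.0]]
force: [0.2, -0.2, -0.3]
opening: 0.77
grasp_force: 0.0
```

Call:
move_arm(
  increments=[
    {"xyz":[0,0,25],"roll":-0.11,"grip":75},
    {"xyz":[0,0,0],"roll":0,"grip":75},
    {"xyz":[0,0,0],"roll":0,"grip":75},
    {"xyz":[0,0,0],"roll":0,"grip":75},
  ],
)

```text
time_s: 13.73
position: [0.4481, 0.2701, 0.1725]
tcp_rot: [[-0.321, 0.947, 0.002], [0.947, 0.321, 0.001], [0.0, 0.002, -1.0]]
force: [0.8, 0.0, 0.9]
opening: 0.75
grasp_force: 0.0
```

Aligned. Going down 117 mm and closing.

Call:
move_arm(
  increments=[
    {"xyz":[0,0,28],"roll":0,"grip":75},
    {"xyz":[0,0,30],"roll":0,"grip":75},
    {"xyz":[0,0,30],"roll":0,"grip":75},
    {"xyz":[0,0,20],"roll":0,"grip":75},
    {"xyz":[0,0,9],"roll":0,"grip":75},
  ],
)

```text
time_s: 14.15
position: [0.4474, 0.2699, 0.0538]
tcp_rot: [[-0.322, 0.947, -0.0], [0.947, 0.322, -0.0], [0.0, -0.0, -1.0]]
force: [0.1, -0.5, 0.5]
opening: 0.747
grasp_force: 0.0
```

Call:
move_arm(
  increments=[
    {"xyz":[0,0,0],"roll":0,"grip":75},
    {"xyz":[0,0,0],"roll":0,"grip":0},
    {"xyz":[0,0,0],"roll":0,"grip":0},
    {"xyz":[0,0,0],"roll":0,"grip":0},
    {"xyz":[0,0,0],"roll":0,"grip":0},
  ],
)

```text
time_s: 14.57
position: [0.448, 0.2704, 0.056]
tcp_rot: [[-0.324, 0.946, 0.003], [0.946, 0.324, 0.001], [-0.0, 0.003, -1.0]]
force: [0.1, -0.1, 0.2]
opening: 0.53
grasp_force: 0.0
```

Call:
move_arm(
  increments=[
    {"xyz":[0,0,0],"roll":0,"grip":0},
    {"xyz":[0,0,0],"roll":0,"grip":0},
    {"xyz":[0,0,0],"roll":0,"grip":0},
    {"xyz":[0,0,0],"roll":0,"grip":0},
    {"xyz":[0,0,0],"roll":0,"grip":0},
  ],
)

```text
time_s: 14.98
position: [0.447, 0.2701, 0.0547]
tcp_rot: [[-0.324, 0.946, 0.0], [0.946, 0.324, 0.0], [0.0, 0.0, -1.0]]
force: [-0.5, -0.1, 1.6]
opening: 0.228
grasp_force: 30.0
```

Call:
move_arm(
  increments=[
    {"xyz":[0,0,0],"roll":0,"grip":0},
    {"xyz":[0,0,0],"roll":0,"grip":0},
    {"xyz":[0,0,0],"roll":0,"grip":0},
  ],
)

```text
time_s: 15.23
position: [0.447, 0.2701, 0.0547]
tcp_rot: [[-0.324, 0.946, 0.0], [0.946, 0.324, 0.0], [0.0, 0.0, -1.0]]
force: [-0.3, 0.5, 2.7]
opening: 0.227
grasp_force: 30.0
```

Call:
move_arm(
  increments=[
    {"xyz":[0,0,-15],"roll":0,"grip":0},
    {"xyz":[0,0,-28],"roll":0,"grip":0},
    {"xyz":[0,0,-32],"roll":0,"grip":0},
    {"xyz":[0,0,-32],"roll":0,"grip":0},
    {"xyz":[0,0,-23],"roll":0,"grip":0},
  ],
)

```text
time_s: 15.65
position: [0.447, 0.2701, 0.1861]
tcp_rot: [[-0.324, 0.946, 0.001], [0.946, 0.324, 0.0], [0.0, 0.001, -1.0]]
force: [0.6, 1.2, -3.0]
opening: 0.231
grasp_force: 30.0
```

Call:
move_arm(
  increments=[
    {"xyz":[0,0,0],"roll":0.11,"grip":0},
    {"xyz":[0,0,0],"roll":0.11,"grip":0},
    {"xyz":[0,0,0],"roll":0.11,"grip":0},
    {"xyz":[0,0,0],"roll":0,"grip":0},
    {"xyz":[-15,2,0],"roll":0,"grip":0},
  ],
)

```text
time_s: 16.07
position: [0.4482, 0.2564, 0.1839]
tcp_rot: [[-0.005, 1.0, -0.001], [1.0, 0.005, 0.001], [0.001, -0.001, -1.0]]
force: [-0.1, -0.5, -2.7]
opening: 0.225
grasp_force: 30.0
```

Call:
move_arm(
  increments=[
    {"xyz":[-32,5,0],"roll":0,"grip":0},
    {"xyz":[-32,5,0],"roll":0,"grip":0},
    {"xyz":[-32,5,0],"roll":0,"grip":0},
    {"xyz":[-32,5,0],"roll":0,"grip":0},
    {"xyz":[-32,5,0],"roll":0,"grip":0},
  ],
)

```text
time_s: 16.48
position: [0.4733, 0.0937, 0.1838]
tcp_rot: [[-0.004, 1.0, -0.002], [1.0, 0.004, 0.0], [0.0, -0.002, -1.0]]
force: [0.3, 0.2, -3.2]
opening: 0.229
grasp_force: 30.0
```

Call:
move_arm(
  increments=[
    {"xyz":[-32,5,0],"roll":0,"grip":0},
    {"xyz":[-32,5,0],"roll":0,"grip":0},
    {"xyz":[-32,5,0],"roll":0,"grip":0},
    {"xyz":[-32,5,0],"roll":0,"grip":0},
    {"xyz":[-30,5,0],"roll":0,"grip":0},
  ],
)

```text
time_s: 16.9
position: [0.4984, -0.0646, 0.1838]
tcp_rot: [[-0.003, 1.0, -0.002], [1.0, 0.003, 0.0], [0.001, -0.002, -1.0]]
force: [-0.3, 0.5, -3.3]
opening: 0.23
grasp_force: 30.0
```

Call:
move_arm(
  increments=[
    {"xyz":[-2,24,0],"roll":0,"grip":0},
    {"xyz":[-2,28,0],"roll":0,"grip":0},
    {"xyz":[-2,28,0],"roll":0,"grip":0},
    {"xyz":[-2,28,0],"roll":0,"grip":0},
    {"xyz":[-1,15,0],"roll":0,"grip":0},
  ],
)

```text
time_s: 17.32
position: [0.625, -0.0727, 0.1836]
tcp_rot: [[-0.003, 1.0, 0.002], [1.0, 0.003, -0.0], [-0.0, 0.002, -1.0]]
force: [-0.2, -0.1, -2.1]
opening: 0.23
grasp_force: 30.0
```

Call:
move_arm(
  increments=[
    {"xyz":[0,0,0],"roll":0,"grip":0},
    {"xyz":[0,0,0],"roll":0,"grip":0},
    {"xyz":[0,0,20],"roll":0,"grip":0},
    {"xyz":[0,0,22],"roll":0,"grip":0},
    {"xyz":[0,0,10],"roll":0,"grip":0},
  ],
)

```text
time_s: 17.73
position: [0.6182, -0.071, 0.1297]
tcp_rot: [[-0.001, 1.0, -0.007], [1.0, 0.001, 0.002], [0.002, -0.007, -1.0]]
force: [-0.4, 0.0, -3.9]
opening: 0.227
grasp_force: 30.0
```

Call:
move_arm(
  increments=[
    {"xyz":[0,0,6],"roll":0,"grip":0},
    {"xyz":[0,0,0],"roll":0,"grip":0},
    {"xyz":[0,0,0],"roll":0,"grip":0},
  ],
)

```text
time_s: 17.98
position: [0.6217, -0.072, 0.1268]
tcp_rot: [[-0.0, 1.0, -0.0], [1.0, 0.0, 0.0], [0.0, -0.0, -1.0]]
force: [-0.0, -0.2, -3.5]
opening: 0.226
grasp_force: 30.0
```

Down 13 mm more, release, and rise.

Call:
move_arm(
  increments=[
    {"xyz":[0,0,7],"roll":0,"grip":0},
    {"xyz":[0,0,4],"roll":0,"grip":0},
    {"xyz":[0,0,2],"roll":0,"grip":0},
    {"xyz":[0,0,0],"roll":0,"grip":0},
    {"xyz":[0,0,0],"roll":0,"grip":0},
  ],
)

```text
time_s: 18.4
position: [0.622, -0.072, 0.1136]
tcp_rot: [[-0.0, 1.0, -0.0], [1.0, 0.0, 0.0], [0.0, -0.0, -1.0]]
force: [-0.8, -0.0, -3.2]
opening: 0.227
grasp_force: 30.0
```

Call:
move_arm(
  increments=[
    {"xyz":[0,0,0],"roll":0,"grip":70},
    {"xyz":[0,0,0],"roll":0,"grip":70},
    {"xyz":[0,0,0],"roll":0,"grip":70},
    {"xyz":[0,0,0],"roll":0,"grip":70},
    {"xyz":[0,0,0],"roll":0,"grip":70},
  ],
)

```text
time_s: 18.82
position: [0.6223, -0.0721, 0.114]
tcp_rot: [[-0.0, 1.0, 0.001], [1.0, 0.0, -0.0], [-0.0, 0.001, -1.0]]
force: [-0.1, 0.8, -0.1]
opening: 0.523
grasp_force: 0.0
```

Call:
move_arm(
  increments=[
    {"xyz":[0,0,-15],"roll":0,"grip":70},
    {"xyz":[0,0,-35],"roll":0,"grip":70},
    {"xyz":[0,0,-38],"roll":0,"grip":70},
    {"xyz":[0,0,-38],"roll":0,"grip":70},
    {"xyz":[0,0,-38],"roll":0,"grip":80},
  ],
)

```text
time_s: 19.23
position: [0.6216, -0.0719, 0.2793]
tcp_rot: [[-0.0, 1.0, -0.0], [1.0, 0.0, 0.0], [0.0, -0.0, -1.0]]
force: [1.3, -0.6, -0.3]
opening: 0.718
grasp_force: 0.0
```

Call:
move_arm(
  increments=[
    {"xyz":[-15,-10,0],"roll":0,"grip":100},
    {"xyz":[-31,-16,0],"roll":0,"grip":100},
    {"xyz":[-31,-16,0],"roll":0,"grip":100},
    {"xyz":[-31,-16,0],"roll":0,"grip":100},
    {"xyz":[-31,-16,0],"roll":0,"grip":100},
  ],
)

```text
time_s: 19.65
position: [0.5472, -0.2119, 0.278]
tcp_rot: [[-0.001, 1.0, 0.001], [1.0, 0.001, -0.0], [-0.0, 0.001, -1.0]]
force: [0.2, -0.7, -0.4]
opening: 0.987
grasp_force: 0.0
```

Call:
move_arm(
  increments=[
    {"xyz":[-31,-16,0],"roll":0,"grip":100},
    {"xyz":[-31,-16,0],"roll":0,"grip":100},
    {"xyz":[-31,-16,0],"roll":0,"grip":100},
    {"xyz":[-31,-16,0],"roll":0,"grip":100},
    {"xyz":[-31,-16,0],"roll":0,"grip":100},
  ],
)

```text
time_s: 20.07
position: [0.467, -0.3673, 0.2778]
tcp_rot: [[0.0, 1.0, 0.0], [1.0, -0.0, -0.0], [-0.0, 0.0, -1.0]]
force: [-0.1, -0.5, 0.5]
opening: 1.002
grasp_force: 0.0
```

Call:
move_arm(
  increments=[
    {"xyz":[-31,-16,0],"roll":0,"grip":100},
    {"xyz":[-13,-2,0],"roll":0,"grip":100},
    {"xyz":[0,0,0],"roll":0,"grip":100},
    {"xyz":[0,0,0],"roll":0,"grip":100},
    {"xyz":[0,0,0],"roll":0,"grip":100},
  ],
)

```text
time_s: 20.48
position: [0.4504, -0.4084, 0.2774]
tcp_rot: [[-0.001, 1.0, -0.0], [1.0, 0.001, 0.002], [0.002, -0.0, -1.0]]
force: [-0.3, 0.1, 0.2]
opening: 0.999
grasp_force: 0.0
```

```bash
python3 - <<'E'
from h import *
print(bot.read_state()['position'])
look(['box_section','coupling','steel_block'],'w3.png')
E
```

```text
[ 0.45043073 -0.40842393  0.27739742]
box_section 0.79 1402 top 0.166 696 [ 449.4 -329.9] [40.1 39.9] 8.5 mean [ 449.5 -328.6  164.2]
```

View pics/w3.png

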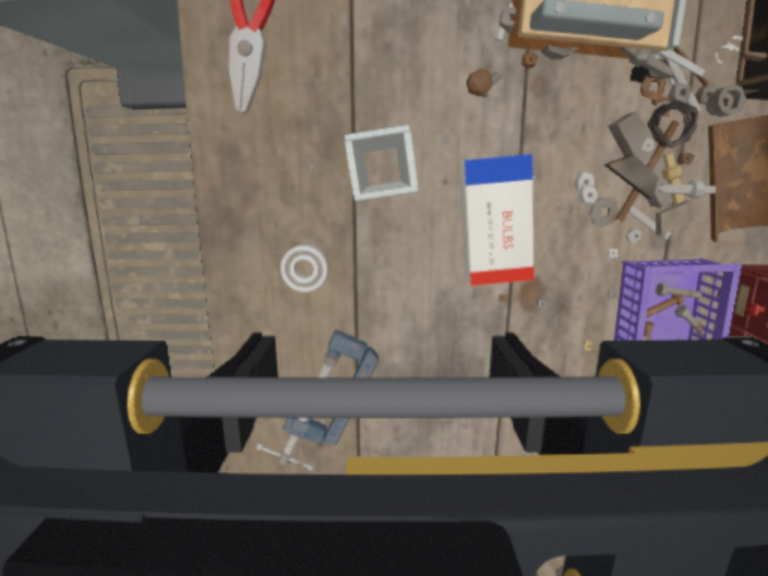

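Box section at (381,162), open top, turned 8.5°. The bulb carton at (500,220) is clear.

Call:
move_arm(
  increments=[
    {"xyz":[25,-1,0],"roll":0,"grip":100},
    {"xyz":[30,0,0],"roll":0,"grip":100},
    {"xyz":[24,0,0],"roll":0,"grip":100},
    {"xyz":[0,0,15],"roll":-0.075,"grip":100},
    {"xyz":[0,0,25],"roll":-0.075,"grip":100},
  ],
)

```text
time_s: 21.1
position: [0.4511, -0.33, 0.2403]
tcp_rot: [[-0.156, 0.988, 0.005], [0.988, 0.156, -0.005], [-0.006, 0.004, -1.0]]
force: [0.2, 0.0, -0.1]
opening: 0.999
grasp_force: 0.0
```

Call:
move_arm(
  increments=[
    {"xyz":[0,0,25],"roll":0,"grip":100},
    {"xyz":[0,0,0],"roll":0,"grip":100},
    {"xyz":[0,0,0],"roll":0,"grip":100},
  ],
)

```text
time_s: 21.35
position: [0.4487, -0.3296, 0.2118]
tcp_rot: [[-0.15, 0.989, -0.002], [0.989, 0.15, 0.002], [0.003, -0.002, -1.0]]
force: [0.3, 0.1, 0.6]
opening: 1.001
grasp_force: 0.0
```

Call:
move_arm(
  increments=[
    {"xyz":[0,0,25],"roll":0,"grip":100},
    {"xyz":[0,0,28],"roll":0,"grip":100},
    {"xyz":[0,0,25],"roll":0,"grip":100},
    {"xyz":[0,0,14],"roll":0,"grip":100},
    {"xyz":[0,0,0],"roll":0,"grip":100},
  ],
)

```text
time_s: 21.77
position: [0.4485, -0.3303, 0.1193]
tcp_rot: [[-0.149, 0.989, -0.002], [0.989, 0.149, 0.003], [0.003, -0.002, -1.0]]
force: [0.2, 0.0, 0.2]
opening: 0.999
grasp_force: 0.0
```

Call:
move_arm(
  increments=[
    {"xyz":[0,0,0],"roll":0,"grip":0},
    {"xyz":[0,0,0],"roll":0,"grip":0},
    {"xyz":[0,0,0],"roll":0,"grip":0},
    {"xyz":[0,0,0],"roll":0,"grip":0},
    {"xyz":[0,0,0],"roll":0,"grip":0},
  ],
)

```text
time_s: 22.18
position: [0.4495, -0.3315, 0.1217]
tcp_rot: [[-0.149, 0.989, 0.002], [0.989, 0.149, -0.002], [-0.002, 0.001, -1.0]]
force: [-1.4, 0.5, 0.0]
opening: 0.705
grasp_force: 0.0
```

Call:
move_arm(
  increments=[
    {"xyz":[0,0,0],"roll":0,"grip":0},
    {"xyz":[0,0,0],"roll":0,"grip":0},
    {"xyz":[0,0,0],"roll":0,"grip":0},
    {"xyz":[0,0,0],"roll":0,"grip":0},
    {"xyz":[0,0,0],"roll":0,"grip":0},
  ],
)

```text
time_s: 22.6
position: [0.449, -0.331, 0.1206]
tcp_rot: [[-0.149, 0.989, -0.0], [0.989, 0.149, -0.0], [-0.0, -0.0, -1.0]]
force: [-0.4, 0.9, 1.5]
opening: 0.457
grasp_force: 30.0
```

Call:
move_arm(
  increments=[
    {"xyz":[0,0,0],"roll":0,"grip":0},
    {"xyz":[0,0,0],"roll":0,"grip":0},
  ],
)

```text
time_s: 22.77
position: [0.449, -0.331, 0.1207]
tcp_rot: [[-0.149, 0.989, 0.0], [0.989, 0.149, -0.0], [-0.0, -0.0, -1.0]]
force: [-0.2, 0.3, 2.8]
opening: 0.461
grasp_force: 30.0
```

Call:
move_arm(
  increments=[
    {"xyz":[0,0,-15],"roll":0,"grip":0},
    {"xyz":[0,0,-28],"roll":0,"grip":0},
    {"xyz":[0,0,-32],"roll":0,"grip":0},
    {"xyz":[0,0,-28],"roll":0,"grip":0},
    {"xyz":[0,0,-17],"roll":0,"grip":0},
  ],
)

```text
time_s: 23.18
position: [0.4496, -0.3316, 0.243]
tcp_rot: [[-0.149, 0.989, 0.002], [0.989, 0.149, -0.002], [-0.003, 0.002, -1.0]]
force: [-0.2, -0.3, -1.9]
opening: 0.462
grasp_force: 30.0
```

Call:
move_arm(
  increments=[
    {"xyz":[0,0,0],"roll":0.075,"grip":0},
    {"xyz":[0,0,0],"roll":0.075,"grip":0},
    {"xyz":[15,3,0],"roll":0,"grip":0},
    {"xyz":[30,6,0],"roll":0,"grip":0},
    {"xyz":[33,7,0],"roll":0,"grip":0},
  ],
)

```text
time_s: 23.6
position: [0.4645, -0.2521, 0.2396]
tcp_rot: [[0.001, 1.0, -0.001], [1.0, -0.001, 0.001], [0.001, -0.001, -1.0]]
force: [1.6, 0.4, -1.9]
opening: 0.455
grasp_force: 30.0
```

Call:
move_arm(
  increments=[
    {"xyz":[33,7,0],"roll":0,"grip":0},
    {"xyz":[33,7,0],"roll":0,"grip":0},
    {"xyz":[33,7,0],"roll":0,"grip":0},
    {"xyz":[33,7,0],"roll":0,"grip":0},
    {"xyz":[33,7,0],"roll":0,"grip":0},
  ],
)

```text
time_s: 24.02
position: [0.499, -0.085, 0.2397]
tcp_rot: [[-0.002, 1.0, -0.002], [1.0, 0.002, 0.001], [0.001, -0.002, -1.0]]
force: [0.6, -0.6, -2.1]
opening: 0.453
grasp_force: 30.0
```

Call:
move_arm(
  increments=[
    {"xyz":[33,7,0],"roll":0,"grip":0},
    {"xyz":[33,7,0],"roll":0,"grip":0},
    {"xyz":[33,7,0],"roll":0,"grip":0},
    {"xyz":[33,4,0],"roll":0,"grip":0},
    {"xyz":[33,2,0],"roll":0,"grip":0},
  ],
)

```text
time_s: 24.43
position: [0.5261, 0.0797, 0.2397]
tcp_rot: [[-0.002, 1.0, -0.002], [1.0, 0.002, 0.001], [0.001, -0.002, -1.0]]
force: [0.4, -0.4, -1.7]
opening: 0.453
grasp_force: 30.0
```

Call:
move_arm(
  increments=[
    {"xyz":[20,0,0],"roll":0,"grip":0},
    {"xyz":[10,0,0],"roll":0,"grip":0},
    {"xyz":[0,0,0],"roll":0,"grip":0},
    {"xyz":[0,0,0],"roll":0,"grip":0},
    {"xyz":[0,0,0],"roll":0,"grip":0},
  ],
)

```text
time_s: 24.85
position: [0.5267, 0.106, 0.2402]
tcp_rot: [[0.0, 1.0, -0.001], [1.0, -0.0, -0.001], [-0.001, -0.001, -1.0]]
force: [0.1, -0.3, -1.8]
opening: 0.456
grasp_force: 30.0
```

Call:
move_arm(
  increments=[
    {"xyz":[1,15,0],"roll":0,"grip":0},
    {"xyz":[0,25,0],"roll":0,"grip":0},
    {"xyz":[0,28,0],"roll":0,"grip":0},
    {"xyz":[0,25,0],"roll":0,"grip":0},
    {"xyz":[0,12,0],"roll":0,"grip":0},
  ],
)

```text
time_s: 25.27
position: [0.6356, 0.1055, 0.2405]
tcp_rot: [[0.003, 1.0, 0.004], [1.0, -0.003, -0.001], [-0.001, 0.004, -1.0]]
force: [-0.2, 0.1, -1.7]
opening: 0.456
grasp_force: 30.0
```

Call:
move_arm(
  increments=[
    {"xyz":[0,0,0],"roll":0,"grip":0},
    {"xyz":[0,0,0],"roll":0,"grip":0},
    {"xyz":[0,0,20],"roll":0,"grip":0},
    {"xyz":[0,0,20],"roll":0,"grip":0},
    {"xyz":[0,0,10],"roll":0,"grip":0},
  ],
)

```text
time_s: 25.68
position: [0.629, 0.1072, 0.1884]
tcp_rot: [[0.001, 1.0, -0.006], [1.0, -0.001, -0.0], [-0.0, -0.006, -1.0]]
force: [-0.1, 0.4, -1.8]
opening: 0.457
grasp_force: 30.0
```

Call:
move_arm(
  increments=[
    {"xyz":[0,0,0],"roll":0,"grip":0},
    {"xyz":[0,0,0],"roll":0,"grip":0},
    {"xyz":[0,0,0],"roll":0,"grip":0},
  ],
)

```text
time_s: 25.93
position: [0.6324, 0.1079, 0.1917]
tcp_rot: [[0.0, 1.0, 0.002], [1.0, -0.0, -0.0], [-0.0, 0.002, -1.0]]
force: [-0.2, -0.3, -1.9]
opening: 0.457
grasp_force: 30.0
```

Call:
move_arm(
  increments=[
    {"xyz":[0,0,6],"roll":0,"grip":0},
    {"xyz":[0,0,3],"roll":0,"grip":0},
    {"xyz":[0,0,2],"roll":0,"grip":0},
    {"xyz":[0,0,0],"roll":0,"grip":0},
    {"xyz":[0,0,0],"roll":0,"grip":0},
  ],
)

```text
time_s: 26.35
position: [0.6319, 0.1081, 0.1795]
tcp_rot: [[-0.0, 1.0, -0.0], [1.0, 0.0, -0.0], [-0.0, -0.0, -1.0]]
force: [0.1, -0.5, -2.5]
opening: 0.458
grasp_force: 30.0
```

Call:
move_arm(
  increments=[
    {"xyz":[0,0,0],"roll":0,"grip":85},
    {"xyz":[0,0,0],"roll":0,"grip":85},
    {"xyz":[0,0,0],"roll":0,"grip":85},
    {"xyz":[0,0,0],"roll":0,"grip":85},
    {"xyz":[0,0,0],"roll":0,"grip":85},
  ],
)

```text
time_s: 26.77
position: [0.6322, 0.108, 0.1799]
tcp_rot: [[-0.0, 1.0, 0.001], [1.0, 0.0, -0.0], [-0.0, 0.001, -1.0]]
force: [-0.2, 0.3, -0.6]
opening: 0.751
grasp_force: 0.0
```

Call:
move_arm(
  increments=[
    {"xyz":[0,0,-15],"roll":0,"grip":85},
    {"xyz":[0,0,-30],"roll":0,"grip":85},
    {"xyz":[0,0,-30],"roll":0,"grip":85},
    {"xyz":[0,0,-30],"roll":0,"grip":85},
    {"xyz":[0,0,-20],"roll":0,"grip":85},
  ],
)

```text
time_s: 27.18
position: [0.633, 0.1081, 0.308]
tcp_rot: [[-0.0, 1.0, 0.005], [1.0, 0.0, 0.0], [0.0, 0.005, -1.0]]
force: [1.3, 0.7, 0.8]
opening: 0.846
grasp_force: 0.0
```

Call:
move_arm(
  increments=[
    {"xyz":[-10,-25,0],"roll":0,"grip":85},
    {"xyz":[-20,-30,0],"roll":0,"grip":85},
    {"xyz":[-25,-25,0],"roll":0,"grip":85},
    {"xyz":[-30,0,0],"roll":0,"grip":85},
    {"xyz":[-30,0,0],"roll":0,"grip":85},
  ],
)

```text
time_s: 27.6
position: [0.5502, -0.0072, 0.3051]
tcp_rot: [[-0.002, 1.0, 0.0], [1.0, 0.002, 0.0], [0.0, 0.0, -1.0]]
force: [1.7, -0.3, 0.8]
opening: 0.852
grasp_force: 0.0
```

Call:
move_arm(
  increments=[
    {"xyz":[-30,0,0],"roll":0,"grip":85},
    {"xyz":[-30,0,0],"roll":0,"grip":85},
    {"xyz":[-30,0,0],"roll":0,"grip":85},
    {"xyz":[0,0,0],"roll":0,"grip":85},
    {"xyz":[0,0,0],"roll":0,"grip":85},
  ],
)

```text
time_s: 28.02
position: [0.552, -0.0985, 0.3046]
tcp_rot: [[0.003, 1.0, 0.0], [1.0, -0.003, 0.0], [0.0, 0.0, -1.0]]
force: [0.4, 0.2, -0.1]
opening: 0.85
grasp_force: 0.0
```

```bash
python3 - <<'E'
from h import *
print(bot.read_state()['position'])
look(['box_section','rust_tube','steel_block','coupling','oil_bottle'],'w4.png')
im,P,T=cloud('scene'); save(im,'scene2.png')
for l in ['box_section','rust_tube','steel_block','coupling','oil_bottle']:
    for r in bot.trace(l,'scene'):
        p=P[r['mask']]; p=p[~np.isnan(p[:,0])]
        if len(p)>15: print('sc',l,round(r['conf'],2),np.percentile(p[:,2],[3,97]).round(3),np.median(p,0).round(3))
E
```

```text
[ 0.55196005 -0.09845653  0.30460106]
box_section 0.77 968 top 0.138 134 [631.6  88.7] [ 2.8 39.8] 86.6 mean [632.2  88.7 135.3]
rust_tube 0.63 1666 top 0.183 482 [626.8  16.1] [32.6 32.1] 50.7 mean [626.8  16.4 181.1]
steel_block 0.56 768 top 0.144 466 [622.  -72.1] [19.3 30.2] 0.1 mean [621.2 -71.9 142.3]
coupling 0.7 955 top 0.101 499 [ 614.9 -158.6] [48.  49.2] 25.5 mean [ 614.7 -158.2   98.7]
sc box_section 0.84 [0.063 0.223] [0.615 0.12  0.159]
sc box_section 0.63 [0.054 0.062] [ 0.61  -0.059  0.058]
sc box_section 0.6 [0.054 0.063] [0.613 0.03  0.058]
sc rust_tube 0.9 [0.063 0.182] [0.617 0.025 0.133]
sc steel_block 0.88 [0.062 0.144] [ 0.613 -0.064  0.106]
sc coupling 0.73 [0.059 0.091] [0.63  0.169 0.082]
sc coupling 0.57 [0.063 0.101] [ 0.608 -0.15   0.087]
sc oil_bottle 0.89 [-0.001  0.109] [0.51  0.246 0.064]
sc oil_bottle 0.76 [0.008 0.108] [0.438 0.118 0.064]
```

View pics/scene2.png

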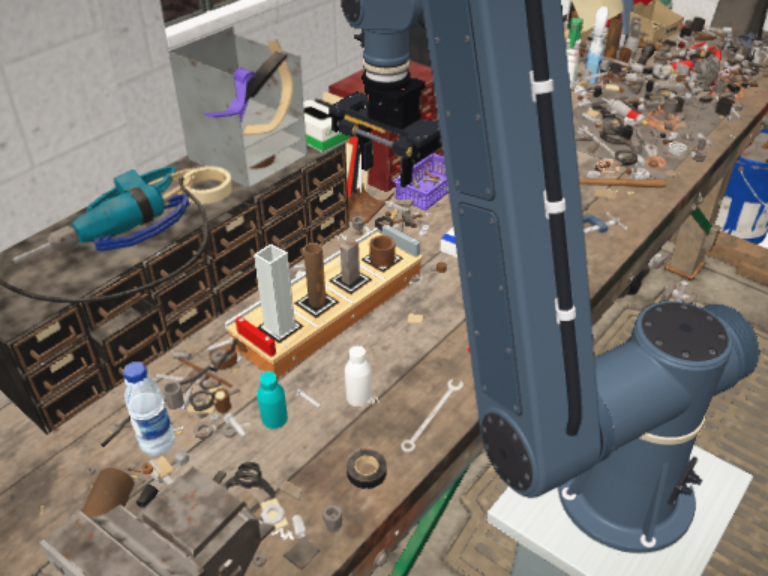

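The final view shows all four upright and in order from the red stop: box (272,290), tube (315,275), block (349,262), coupling (382,250). Each measures within about 5 mm of its pad's middle. The white bottle at (358,377) hasn't moved.

```bash
python3 -c "
from rig import bot
print(bot.hand_in())"
```

```text
the job is handed in; nothing more can be done
None
```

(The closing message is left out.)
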